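# Set the stirrer's speed selector to position four and start it

## Robot

A 7-joint arm with a two-finger parallel gripper is mounted at the origin on the work surface. World frame = base frame: x ahead of the robot, y to its left, z up, the work surface at z = 0. Lengths are in mm, angles in rad, forces in N, time in s.
With the tool pointing down it reaches from about 375 to 925 mm from the base axis. Payload 3.1 kg.
Tool frame: the origin (TCP) lies between the finger pads; the fingertips stand 14 mm ahead of it and the grasp point (between the pads) lies 5 mm behind it (arm.finger_overhang is the distance from the TCP to the fingertips, in mm); z points along the fingers, x is the direction in which the jaws open and shut, and the axes are right-handed (so a half turn about z gives the same grasp; the last joint's range is limited). The gripper opens to 85 mm and grips with 20 to 120 N. Pads are 22 mm wide; open, the fingers measure 114 mm over their backs; the gripper's body (76 mm by 85 mm) begins 54 mm behind the grasp point. The pads swing forward as they close: fully open they stand 13 mm farther back than shut.
Start: joints at [1.156, 0.383, 0.044, 1.598, -0.018, 1.161, -0.05], TCP at [202.513, -617.65, 205.569] pointing down, gripper open.
Joint ranges: [-2.61, 2.61], [-0.41, 2.15], [-1.48, 1.57], [0, 2.5], [-1.57, 4.71], [0.05, 1.97], [-2.85, 2.85]. Speed limits (rad/s): [2.79, 2.79, 3.14, 3.14, 3.14, 3.14, 3.14].

## Interface

Orientations are given as a rotation vector (axis times angle).
In Python, from cell import arm gives the robot as it stands. The module is installed in compiled form; this text tells all that it offers.
- The arm moves only by the tool drive_tool, never from a script. Its argument "rows" is a list that holds one entry, the list of rows, each a list of 6 numbers: the shift along the tool's x, y, z in cm, then the turn, a rotation vector about the tool's x, y, z in rad. In form: [[[tx, ty, tz, ax, ay, az], ...]]. A call has 1 to 20 rows; each row is the pose to reach, as a shift and turn from the pose commanded when the call began, along the tool's axes at that moment; what a row does not reach only later rows make up. A row lasts 1/12 s, in which the tool goes at most 41.7 mm and 7.16 degrees, less where a joint would pass 70% of its speed; a pose out of reach is approached as far as the arm can. A call with a gripper value outside its range is refused whole. "grip" is the gripper's target within -1 to 1 (fully open at 1, half-way at 0, shut at -1), set as the call begins (left out, the last holds). The fingers move at their own pace and stop on an object; "force" is the grip in N (left out, the last holds). Time passes only in rows, so rows that repeat a pose let the fingers close. It gives the time, the measured TCP pose, the force and the opening at its end, in the units of the state.
- arm.state(): the state, without advancing time (a new reading comes with each control period).
- arm.capture(name): name is "scene" or "top"; returns a dict with "image" (400x640x3 uint8, red, green, blue), "intrinsics" (3x3 intrinsics, pixels), "R" (3x3) and "t" (3): a world point X has camera coordinates R X + t. Camera axes: x right, y down, z forward; pixel columns grow to the right and rows downward; lengths in mm; the calibration is good to about 2 mm. A picture is of the moment at which its call begins. There is no depth.
- arm.job_done(): hands the job in, once; it reports no verdict.
Trained networks look in a picture, given as the dict that the camera call returned (one of the last four; its "shot" number tells which), for a name from the list of things; names that differ only in an ending like _2 or _b are one class to them, and where a whole thing is asked for, a point or a joint stands for the part that bears it (a point fixed in the world has none). Each returns a list of dicts, best first, with "p" (0 to 1); they miss things now and then, are a little off and sometimes report something else, mostly with a low value. They report only what shows in the picture. A call takes as long as a camera call. They do not tell look-alikes from the thing itself.
- arm.look_for(picture, label): "point" ([column, row] in pixels, amid what is visible of it).
The state is a dict: "time_s": time; "qpos": joint angles; "qd": joint speeds; "tau": joint torques, N m; "ee_pos": TCP position; "eef_rot": TCP orientation; "wrist_force": force on the tool from outside, world axes, zero at the start; "moment": the same for the moment, N m; "width": finger opening in mm.
Only numpy, scipy, OpenCV 4.12 (cv2) and the standard library are available. Lean on these libraries where they do the work, as an engineer would, in place of code of your own. Each camera call takes 0.05 s, during which the arm holds its last target.

## Task

Set the magnetic stirrer's speed selector to position four, the fourth black mark clockwise from the red off mark: push its blade round clockwise with a fingertip, click by click, leave it resting in that click, and never run it on into position five. Only then press the green start button fully down and let it come back up. Do not pinch the selector, do not lift anything, and leave the bottle on the stirrer, the tip box, the tube rack and the white jar where they stand.

Things in the scene. Friction and masses are not known exactly. Their poses are not given: they have to be found in the camera images.
- stirrer: White laboratory stirrer, fixed to the bench, 180 (x) x 390 (y) mm, flat top 70 mm above its origin; origin at the centre of its underside, z up. In its frame: round mixing plate (136 mm across, 10 mm high) with a bottle on it, centred at x = 0, y = +115 mm; start button at x = -45, y = 0; selector axis at x = 0, y = -85 mm
- selector_axis (a point): The selector's upright axis, at the level of the flat top; axes as the stirrer's. Seven printed dots 62 mm from it, 30 degrees apart, show the positions: the red one (off, position 0) towards the stirrer's +x, then six black ones clockwise from above: position 3 towards -y, position 4 is 30 degrees beyond it, position 6 towards -x
- selector (a joint): Selector angle in rad, growing clockwise from above: 0 = off (end stop, blade to the red dot), a click every 0.524 (30 degrees), position 4 = 2.094, last position 3.142. A spring detent draws it into the nearest position, flipping over half-way between two; that takes about 3 to 5 N sideways near the blade's tip. At the start it is at position 0, 1 or 2
- blade_tip (a point): Outer end of the selector's black blade (white line on top), half-way up, 50 mm from the axis; x points outward along the blade. The blade is an upright bar 14 mm wide (6 mm in its top 5 mm), from 12 mm behind the axis to 50 mm before it, 8 to 40 mm above the stirrer's flat top, on a hub 40 mm across and 10 mm high
- start (a joint): travel of the green start button in m, positive downward: 0 = up, 0.006 = fully down, where its spring pushes back with about 5 N; it springs back when let go
- start_top (a point): centre of the top face of the green start button (26 mm across, in a grey housing); it goes straight down
- bottle: capped amber bottle, 80 mm diameter, 140 mm high, standing loose on the mixing plate; origin at the centre of its underside
- tip_box: yellow pipette-tip box, 82 x 120 mm, 47 mm high, standing loose on the robot's side of the stirrer; origin at the centre of its underside
- tube_rack: red tube rack, 200 x 55 mm, 48 mm high, standing loose beside the selector end of the stirrer; origin at the centre of its underside
- white_jar: white jar with a lid, 76 mm diameter, 130 mm high, standing loose on the far side of the stirrer; origin at the centre of its underside
Things that resemble listed ones, but are neither listed nor needed, are in the scene too. What is shaped like the bottle but blue or purple is not meant.

How it is judged (in metres and radians):
On the way, in this order (a step that is already met when the one before it is completed fails the run):
1. the selector rests in position 4 (within 0.13 rad) (value of joint selector between 1.964 and 2.224 rad and velocity of joint selector between -0.15 and 0.15 rad/s), for 0.3 s.
2. the start button is pressed down (at least 4.5 of 6 mm) with the selector in position 4 (value of joint selector between 1.964 and 2.224 rad and value of joint start above 0.0045 m), for 0.05 s.
At the end, for the whole second after the job is handed in: The selector rests in position 4 (2.094 rad, within 0.13), the start button is back up (within 1.5 mm), and the bottle, tip box, tube rack and jar stand upright within 15 mm of where they were (value of joint selector between 1.964 and 2.224 rad and velocity of joint selector between -0.1 and 0.1 rad/s and value of joint start below 0.0015 m and distance of each of bottle, tip_box, tube_rack, white_jar from where it was at the start of the episode below 0.015 m and angle between each of bottle, tip_box, tube_rack, white_jar's own z axis and vertical below 0.1 rad); the robot touches nothing.
It fails at once if the selector is run on past position 4 over the next click (value of joint selector above 2.42 rad).
It fails at once if the start button is pressed (more than 3 mm) while the selector is not in position 4 (value of joint start above 0.003 m and (value of joint selector below 1.864 rad or value of joint selector above 2.324 rad)).
It fails at once if the selector's blade is pinched from both sides (contact force between each of selector_c2, selector_c3 and the fingers above 1.5 N).
It fails at once if the bottle, tip box, tube rack or jar is moved or lifted by more than 15 mm (distance of any of bottle, tip_box, tube_rack, white_jar from where it was at the start of the episode above 0.015 m).
It also fails if it takes over 64 s, if anything falls off the work surface, if the arm or the gripper's body presses on something with over 40 N, if the wrist force passes 120 N, or if a joint passes its speed limit or range.

## Working session

There is one attempt and no reset: what is moved stays moved. The work goes in short steps, Python scripts to look and compute and a tool call to move; the robot and the scene stay as the last step left them, time stands still between calls to the robot, and variables do not carry over. Pictures are saved under pics/ and viewed, and the job is handed in when it is done.

Besides the shell and the picture viewer there is one more tool, called after "Call:" as a command line: name --argument value ..., lists and objects as JSON in quotes. drive_tool: Moves the arm, as the interface text tells. Its arguments: {"type":"object","properties":{"rows":{"type":"array"},"grip":{"type":"number"},"force":{"type":"number"}},"required":["rows"]}

```bash
mkdir -p pics; cat > h.py <<'E'
from cell import arm
import numpy as np, cv2
def save(d,n): cv2.imwrite('pics/'+n, cv2.cvtColor(np.asarray(d['image']),cv2.COLOR_RGB2BGR))
E
python3 - <<'E'
from h import *
s=arm.state()
print({k:np.round(v,3) for k,v in s.items()}, arm.finger_overhang)
for n in('scene','top'):
    d=arm.capture(n); save(d,n+'0.png'); np.savez('cal_'+n+'.npz',K=d['intrinsics'],R=d['R'],t=d['t'])
    print(n,np.round(d['intrinsics'],1).tolist(),np.round(d['R'],4).tolist(),np.round(d['t'],1).tolist())
    for l in ['stirrer','selector','blade_tip','start_top','bottle','tip_box','tube_rack','white_jar']:
        print(l,[(np.round(r['point'],1).tolist(),round(r['p'],2)) for r in arm.look_for(d,l)])
E
```

```text
{'time_s': np.float64(0.0), 'qpos': array([ 1.156,  0.384,  0.044,  1.6  , -0.018,  1.161, -0.05 ]), 'qd': array([-0.001,  0.   ,  0.   ,  0.001,  0.001, -0.   , -0.   ]), 'tau': array([-0.0000e+00, -4.3347e+01,  1.0240e+00, -2.4952e+01,  1.1000e-02,
        1.1000e-02, -0.0000e+00]), 'ee_pos': array([ 202.214, -616.657,  204.15 ]), 'eef_rot': array([-2.543,  1.842,  0.003]), 'wrist_force': array([-0.14 ,  0.052,  0.271]), 'moment': array([-0.029, -0.01 ,  0.061]), 'width': np.float64(85.362)} 14.0
scene [[461.6, 0.0, 328.0], [0.0, 461.6, 200.3], [0.0, 0.0, 1.0]] [[0.1305, 0.9914, -0.0066], [0.7767, -0.1063, -0.6208], [-0.6162, 0.0759, -0.784]] [-115.3, -357.4, 1530.2]
stirrer [([311.6, 232.3], 0.73)]
selector [([284.4, 217.9], 0.85)]
blade_tip [([284.0, 217.4], 0.85)]
start_top [([324.6, 195.0], 0.38)]
bottle [([379.0, 202.7], 0.71), ([448.6, 249.1], 0.66), ([446.9, 207.2], 0.64)]
tip_box [([357.7, 168.4], 0.75)]
tube_rack [([213.3, 214.4], 0.73)]
white_jar [([381.9, 282.5], 0.76)]
top [[450.1, 0.0, 320.8], [0.0, 450.1, 196.5], [0.0, 0.0, 1.0]] [[0.0264, -0.9993, 0.0265], [-0.9862, -0.0304, -0.163], [0.1637, -0.0218, -0.9863]] [12.2, 574.2, 1107.9]
stirrer [([324.5, 198.8], 0.81)]
selector [([355.4, 198.4], 0.74)]
blade_tip [([357.2, 200.5], 0.54)]
start_top [([318.3, 210.2], 0.48)]
bottle [([196.3, 189.4], 0.93), ([269.3, 181.5], 0.87), ([428.7, 235.0], 0.42)]
tip_box [([266.2, 262.6], 0.65)]
tube_rack [([426.7, 232.4], 0.83)]
white_jar [([275.9, 122.4], 0.94)]
```

View pics/scene0.png

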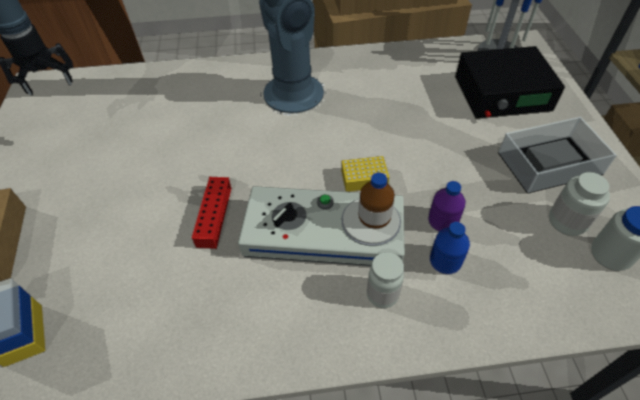

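View pics/top0.png

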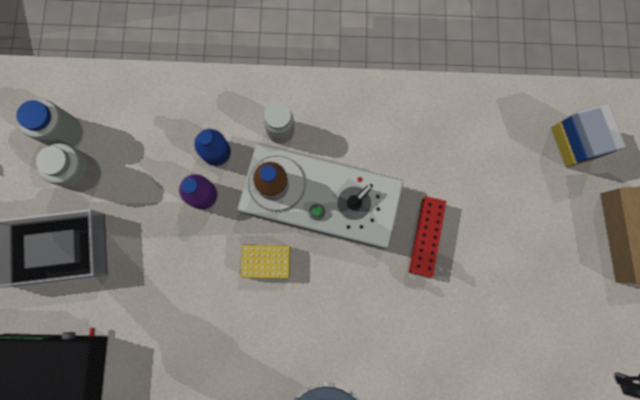

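```bash
python3 - <<'E'
import cv2,numpy as np
a=cv2.imread('pics/top0.png')[150:260,280:440]; b=cv2.imread('pics/scene0.png')[160:280,230:390]
cv2.imwrite('pics/ztop0.png',cv2.resize(a,None,fx=5,fy=5,interpolation=cv2.INTER_CUBIC))
cv2.imwrite('pics/zscene0.png',cv2.resize(b,None,fx=5,fy=5,interpolation=cv2.INTER_CUBIC))
E
```

```text
(no output)
```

View pics/ztop0.png

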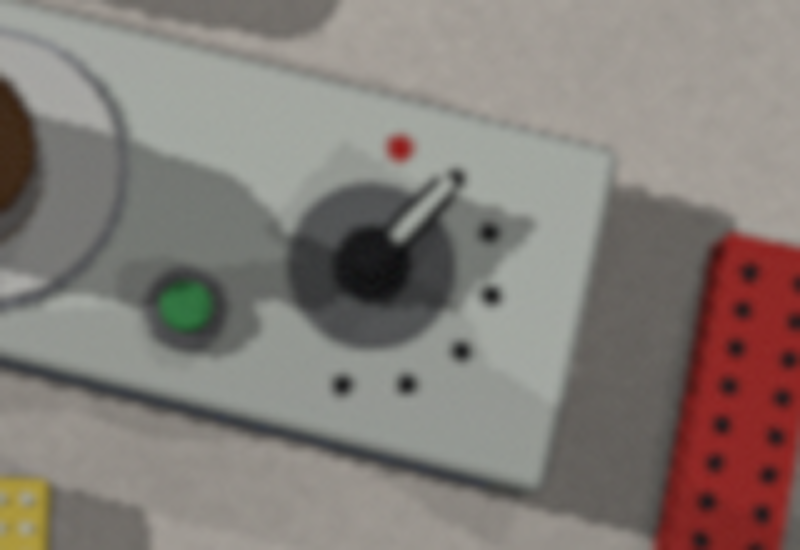

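View pics/zscene0.png

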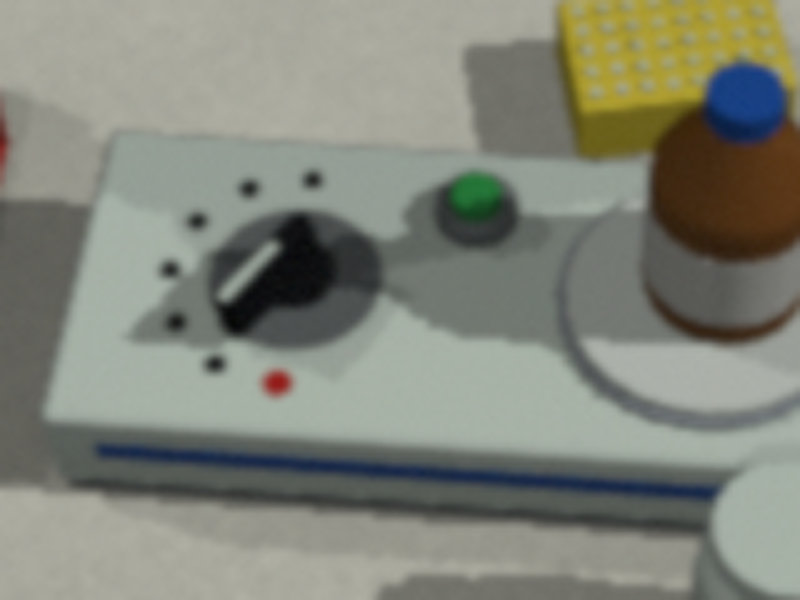

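The top view shows the blade close to the first black dot, at about pixel (371,186). The red dot is at (360,180) and the green button at (317,211). The amber bottle with the blue cap is on the plate, the tip box is on the robot's side, and the rack is beside the selector end. Next I fit the dots in both views.

```bash
cat >> h.py <<'E'
def cal(n):
    c=np.load(f'cal_{n}.npz'); return c['K'],c['R'],c['t']
def proj(n,X):
    K,R,t=cal(n); c=np.atleast_2d(X)@R.T+t; p=c@K.T; return p[:,:2]/p[:,2:]
def tri(pt,ps):
    P=[]
    for n in('top','scene'):
        K,R,t=cal(n); P.append(K@np.c_[R,t])
    X=cv2.triangulatePoints(P[0],P[1],np.array(pt,float).reshape(2,1),np.array(ps,float).reshape(2,1)).ravel(); return X[:3]/X[3]
def onz(n,p,z):
    K,R,t=cal(n); d=R.T@np.linalg.inv(K)@np.array([p[0],p[1],1.]); C=-R.T@t; return C+d*(z-C[2])/d[2]
E
cat > fit.py <<'E'
from h import *
from scipy.optimize import least_squares
un=lambda a,o:(np.array(a,float)+.5)/5-.5+np.array(o)
T=un([(400,148),(456,178),(489,233),(491,295),(461,351),(407,384),(343,385)],(280,150))
S=un([(277,383),(215,364),(176,322),(170,270),(197,221),(249,189),(313,180)],(230,160))
def dots(p):
    a=p[3]-np.arange(7)*np.pi/6
    return np.c_[p[0]+62*np.cos(a),p[1]+62*np.sin(a),np.full(7,p[2])]
f=lambda p:np.r_[(proj('top',dots(p))-T).ravel(),(proj('scene',dots(p))-S).ravel()]
m=tri(T.mean(0),S.mean(0)); print('mean',m)
r=least_squares(f,[m[0],m[1],70,0.]); p=r.x
print('axis x,y,z,yaw',p.round(3),'rms px',np.sqrt((r.fun**2).mean()))
print('each z',[tri(a,b).round(1).tolist() for a,b in zip(T,S)])
for n,a,b in[('lineIn',(395,238),(278,245)),('lineOut',(455,180),(225,298)),('btn',(186,305),(477,190))]:
    X=tri(un(a,(280,150)),un(b,(230,160))); 
    c,s=np.cos(p[3]),np.sin(p[3]); d=X[:2]-p[:2]; print(n,X.round(1),'stirrer frame', (c*d[0]+s*d[1]).round(1),(-s*d[0]+c*d[1]-85).round(1),'sel angle deg',np.degrees(p[3]-np.arctan2(d[1],d[0])).round(1))
c,s=np.cos(p[3]),np.sin(p[3]); Rz=np.array([[c,-s],[s,c]])
print('button xy pred',p[:2]+Rz@[-45,85],'bottle',p[:2]+Rz@[0,200])
print('blade tip at pos k',[ (k,(p[:2]+50*np.array([np.cos(p[3]-k*np.pi/6),np.sin(p[3]-k*np.pi/6)])).round(0).tolist()) for k in range(7)])
E
python3 fit.py
```

```text
mean [549.32396652 -86.26839599  69.52247592]
axis x,y,z,yaw [ 5.5656e+02 -5.3769e+01  7.1192e+01 -2.1900e-01] rms px 0.16709109003227798
each z [[617.1, -67.3, 71.5], [602.4, -95.7, 71.8], [574.9, -112.9, 71.0], [543.3, -114.2, 71.2], [514.6, -99.4, 71.2], [497.4, -72.5, 70.8], [496.0, -40.3, 70.9]]
lineIn [564.5 -60.6 109.4] stirrer frame 9.2 -89.9 sel angle deg 27.9
lineOut [593.7 -88.2 111.8] stirrer frame 43.8 -110.5 sel angle deg 30.2
btn [530.9  39.1  92.5] stirrer frame -45.2 0.1 sel angle deg -118.0
button xy pred [531.07081758  38.96910542] bottle [599.94615682 141.46880124]
blade tip at pos k [(0, [605.0, -65.0]), (1, [593.0, -88.0]), (2, [572.0, -101.0]), (3, [546.0, -103.0]), (4, [523.0, -91.0]), (5, [509.0, -69.0]), (6, [508.0, -43.0])]
```

```bash
cat >> h.py <<'E'
from scipy.spatial.transform import Rotation as Ro
AX=np.array([556.6,-53.8]); YAW=-0.219
def tgt(deg,rad,off,ztip,flip):
    """tcp pose: blade angle deg, radius along blade, off = along push dir from blade centre line; tool y = flip*push dir"""
    f=YAW-np.radians(deg); u=np.array([np.cos(f),np.sin(f),0]); d=np.array([np.sin(f),-np.cos(f),0])
    y=flip*d; z=np.array([0,0,-1.]); x=np.cross(y,z)
    p=np.r_[AX,0]+rad*u+off*d; p[2]=ztip+14
    return p,np.c_[x,y,z]
def rel(p0,R0,p,R):
    return np.r_[R0.T@(p-p0)/10, Ro.from_matrix(R0.T@R).as_rotvec()]
def cur():
    s=arm.state(); return np.array(s['ee_pos']),Ro.from_rotvec(s['eef_rot']).as_matrix(),s
E
python3 - <<'E'
from h import *
p,R,s=cur(); print(R.round(3).tolist())
for fl in(1,-1):
    for deg in (30,120): print(fl,deg,rel(p,R,*tgt(deg,38,-32,130,fl)).round(3), tgt(deg,38,-32,130,fl)[0].round(1))
E
```

```text
[[0.312, -0.95, 0.0], [-0.95, -0.312, -0.0], [0.0, -0.0, -1.0]]
1 30 [-40.8   -55.865   6.16   -0.     -0.     -0.511] [606.2 -55.9 144. ]
1 120 [-37.898 -49.467   6.16   -0.     -0.      1.059] [ 554.5 -103.4  144. ]
-1 30 [-40.8   -55.865   6.16   -0.      0.      2.63 ] [606.2 -55.9 144. ]
-1 120 [-37.898 -49.467   6.16    0.     -0.     -2.082] [ 554.5 -103.4  144. ]
```

Call:
drive_tool --rows '[[[-1, -1.4, 0, 0, 0, -0.01], [-3, -4.2, 0, 0, 0, -0.03], [-5, -7, 0, 0, 0, -0.06], [-7.5, -10.3, 0, 0, 0, -0.09], [-10, -13.7, 0, 0, 0, -0.12], [-12.5, -17.1, 0.2, 0, 0, -0.15], [-15, -20.5, 0.5, 0, 0, -0.18], [-17.5, -24, 1, 0, 0, -0.21], [-20, -27.4, 1.5, 0, 0, -0.24], [-22.5, -30.8, 2, 0, 0, -0.27], [-25, -34.2, 2.5, 0, 0, -0.3], [-27.5, -37.7, 3, 0, 0, -0.33], [-30, -41, 3.5, 0, 0, -0.36], [-32.5, -44.5, 4, 0, 0, -0.39], [-35, -48, 4.5, 0, 0, -0.42], [-37, -50.7, 5, 0, 0, -0.45], [-39, -53.4, 5.5, 0, 0, -0.48], [-40.3, -55.2, 6, 0, 0, -0.5], [-40.8, -55.9, 6, 0, 0, -0.51], [-40.8, -55.9, 6, 0, 0, -0.51]]]' --grip -1 --force 40

```text
time_s: 2.57
ee_pos: [607.5, -52.2, 145.4]
eef_rot: [-2.928, 1.134, 0.001]
wrist_force: [-0.3, 0.8, 1.6]
width: 0.0
```

```bash
cat > look.py <<'E'
import sys; from h import *
tag=sys.argv[1]
p,R,s=cur(); print(s['time_s'],p.round(1),s['width'].round(1) if hasattr(s['width'],'round') else s['width'],np.round(s['wrist_force'],2),np.round(s['qpos'],2),'y',R[:,1].round(3),'z',R[:,2].round(3))
a=arm.capture('top');b=arm.capture('scene')
A=cv2.cvtColor(a['image'],cv2.COLOR_RGB2BGR)[140:250,285:425];B=cv2.cvtColor(b['image'],cv2.COLOR_RGB2BGR)[140:270,235:375]
A=cv2.resize(A,(560,440),interpolation=cv2.INTER_CUBIC)[:, :400]
A=cv2.resize(cv2.cvtColor(a['image'],cv2.COLOR_RGB2BGR)[140:260,300:400],None,fx=4,fy=4,interpolation=cv2.INTER_CUBIC)
B=cv2.resize(cv2.cvtColor(b['image'],cv2.COLOR_RGB2BGR)[140:260,240:340],None,fx=4,fy=4,interpolation=cv2.INTER_CUBIC)
cv2.imwrite(f'pics/{tag}.png',np.hstack([A,B]))
E
python3 look.py a1
```

```text
2.5667 [607.5 -52.2 145.4] 0.007532988916333298 [-0.26  0.82  1.61] [ 0.35  0.4  -0.4   1.74  0.18  1.04 -0.86] y [-0.673 -0.739 -0.002] z [ 0.     0.002 -1.   ]
```

View pics/a1.png

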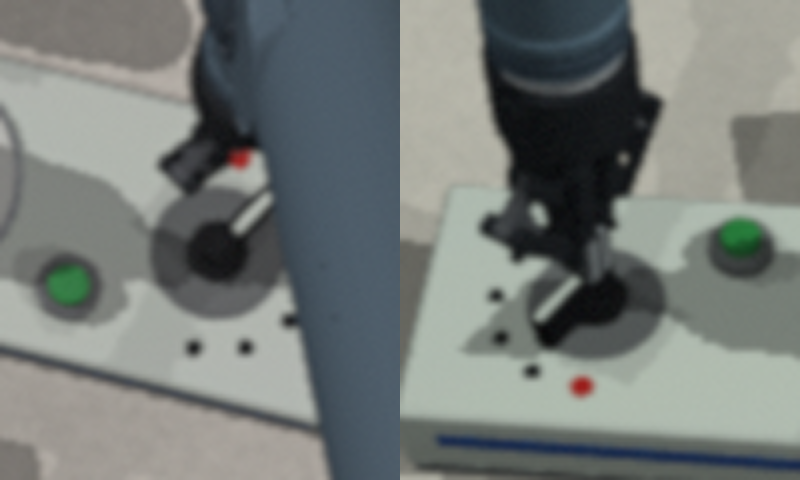

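```bash
python3 - <<'E'
from h import *
p,R,s=cur()
tip=p+R[:,2]*14
for n,o in(('top',(300,140)),('scene',(240,140))):
    q=proj(n,tip); print(n,q.round(1),((q-o)*4).round(0), 'tcp',((proj(n,p)-o)*4).round(0))
E
```

```text
top [[358.  178.5]] [[232. 154.]] tcp [[235. 149.]]
scene [[286.5 216.9]] [[186. 308.]] tcp [[184. 293.]]
```

```bash
python3 - <<'E'
from h import *
p,R,s=cur(); print(p.round(1),np.round(s['qd'],3))
tip=p+R[:,2]*14
ims=[]
for n,o in(('top',(290,120)),('scene',(235,140))):
    d=arm.capture(n); I=cv2.cvtColor(d['image'],cv2.COLOR_RGB2BGR).copy()
    c=I[o[1]:o[1]+110,o[0]:o[0]+80]; c=cv2.resize(c,None,fx=5,fy=5,interpolation=cv2.INTER_CUBIC)
    if 1:
        for q,col in((tip,(0,0,255)),(p,(0,255,0)),(p-R[:,2]*60,(255,0,0))):
            u=((proj(n,q)[0]-o+.5)*5).astype(int); cv2.drawMarker(c,tuple(int(v) for v in u),col,cv2.MARKER_CROSS,12,1)
    ims.append(c)
cv2.imwrite('pics/a2.png',np.hstack(ims))
E
```

```text
[606.1 -57.6 145.6] [ 0.024 -0.013  0.027  0.01   0.003  0.001  0.001]
```

View pics/a2.png

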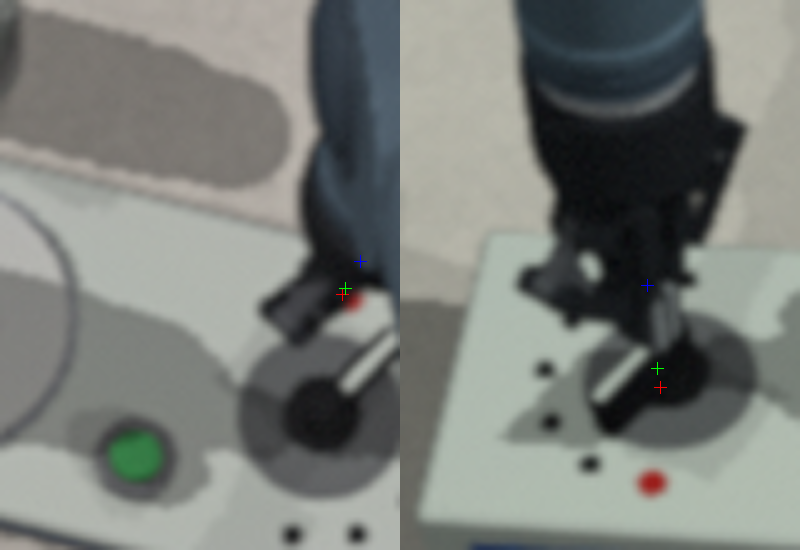

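```bash
cat > box.py <<'E'
import sys; from h import *
p,R,s=cur(); print(s['time_s'],p.round(1),np.round(s['wrist_force'],2),s['width'])
ims=[]
w,hh=50,70
for n in('top','scene'):
    d=arm.capture(n); I=cv2.cvtColor(d['image'],cv2.COLOR_RGB2BGR).copy()
    q0=proj(n,p)[0]; o=(q0-[w/2,hh/2]).astype(int)
    c=I[o[1]:o[1]+hh,o[0]:o[0]+w]; c=cv2.resize(c,None,fx=8,fy=8,interpolation=cv2.INTER_CUBIC)
    def L(a,b,col):
        u=[tuple(int(v) for v in ((proj(n,p+R@np.array(k,float))[0]-o+.5)*8)) for k in(a,b)]; cv2.line(c,*u,col,1)
    for z,col in((14,(0,0,255)),(-20,(0,255,0))):
        k=[(-14,-11,z),(14,-11,z),(14,11,z),(-14,11,z)]
        for i in range(4): L(k[i],k[(i+1)%4],col)
    L((0,0,-60),(0,0,14),(255,0,0))
    ims.append(c)
cv2.imwrite(f'pics/{sys.argv[1]}.png',np.hstack(ims))
E
python3 box.py a3
python3 -c "
from h import *
print(tri((348,187),(288,209)))"
```

```text
2.7667 [605.8 -59.2 145.7] [-0.1   0.66 -0.36] 0.051921294651920816
[584.4900458  -43.49034    130.88268078]
```

View pics/a3.png

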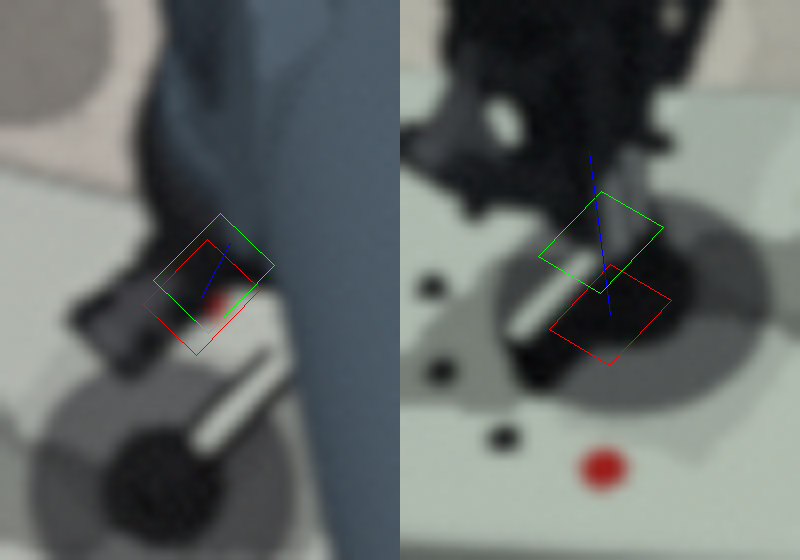

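```bash
python3 - <<'E'
from h import *
p,R,s=cur(); print(p.round(1),np.round(s['qd'],4))
print(rel(p,R,*tgt(30,38,-32,88,1)).round(3))
E
```

```text
[605.9 -58.7 145.9] [-0.0032  0.0005 -0.0087 -0.0026 -0.003  -0.0022 -0.0009]
[-1.710e-01 -2.310e-01  4.387e+00  1.000e-03 -1.000e-03 -5.000e-03]
```

Call:
drive_tool --rows '[[[0, 0, 0.5, 0, 0, 0], [0, 0, 1.5, 0, 0, 0], [0, 0, 2.5, 0, 0, 0], [0, 0, 3.3, 0, 0, 0], [0, 0, 4, 0, 0, 0], [0, 0, 4.3, 0, 0, 0], [0, 0, 4.3, 0, 0, 0], [0, 0, 4.3, 0, 0, 0], [0, 0, 4.3, 0, 0, 0]]]'

```text
time_s: 3.62
ee_pos: [607.1, -55.6, 103.0]
eef_rot: [-2.926, 1.141, -0.001]
wrist_force: [-0.5, -0.4, -0.4]
width: 0.3
```

```bash
python3 box.py a4; python3 - <<'E'
from h import *
p,R,s=cur(); print(p.round(1),np.round(s['qd'],4),np.round(s['wrist_force'],2))
print(rel(p,R,*tgt(30,38,-32,88,1)).round(3))
E
```

```text
3.6167 [607.1 -55.6 103. ] [-0.49 -0.42 -0.35] 0.28709801364641174
[607.2 -55.7 103.2] [-0.0006 -0.0004  0.0014  0.0012  0.0001  0.0012  0.0006] [-0.49 -0.18 -0.31]
[-0.054  0.081  0.122 -0.001 -0.001 -0.001]
```

View pics/a4.png

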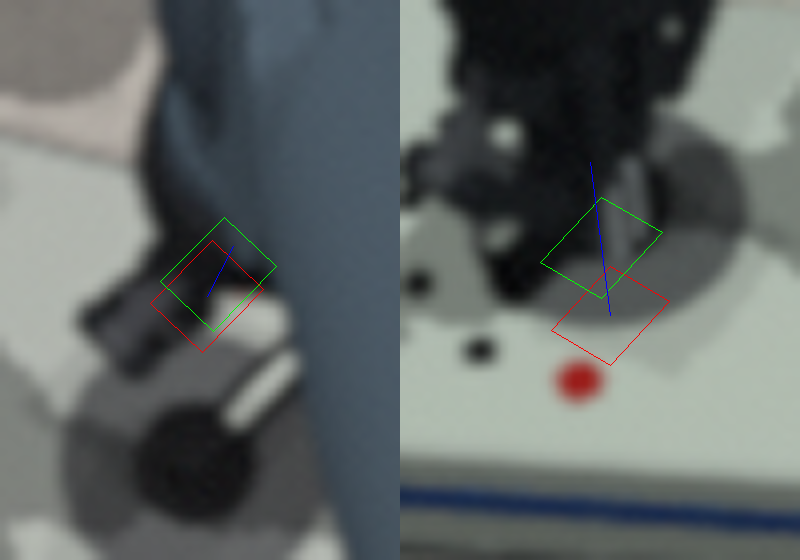

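```bash
cat > box2.py <<'E'
import sys; from h import *
deg=float(sys.argv[2]) if len(sys.argv)>2 else 30
p,R,s=cur()
ims=[];w,hh=50,70
f=YAW-np.radians(deg); u=np.array([np.cos(f),np.sin(f),0]); v=np.array([-np.sin(f),np.cos(f),0]); A=np.r_[AX,0]
for n in('top','scene'):
    d=arm.capture(n); I=cv2.cvtColor(d['image'],cv2.COLOR_RGB2BGR).copy()
    q0=proj(n,p)[0]; o=(q0-[w/2,hh/2+4]).astype(int)
    c=I[o[1]:o[1]+hh,o[0]:o[0]+w]; c=cv2.resize(c,None,fx=8,fy=8,interpolation=cv2.INTER_CUBIC)
    raw=c.copy()
    def P(X): return tuple(int(k) for k in ((proj(n,X)[0]-o+.5)*8))
    for z,col in((78,(0,128,255)),(110,(0,255,255))):
        k=[A+a*u+b*v+[0,0,z] for a,b in((-12,-7),(50,-7),(50,7),(-12,7))]
        for i in range(4): cv2.line(c,P(k[i]),P(k[(i+1)%4]),col,1)
    for i in range(24): cv2.circle(c,P(A+[20*np.cos(i*.2618),20*np.sin(i*.2618),80]),1,(255,255,0),-1)
    for zz in range(-60,15,10):
        cv2.drawMarker(c,P(p+R[:,2]*zz),(255,0,0),cv2.MARKER_CROSS,8,1)
    for x in (-40,-30,-20,-10,10,20,30,40): cv2.drawMarker(c,P(p+R@[x,0,14]),(0,0,255),cv2.MARKER_CROSS,8,1)
    ims.append(c)
cv2.imwrite(f'pics/{sys.argv[1]}.png',np.hstack(ims))
E
python3 box2.py a5
```

```text
(no output)
```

View pics/a5.png

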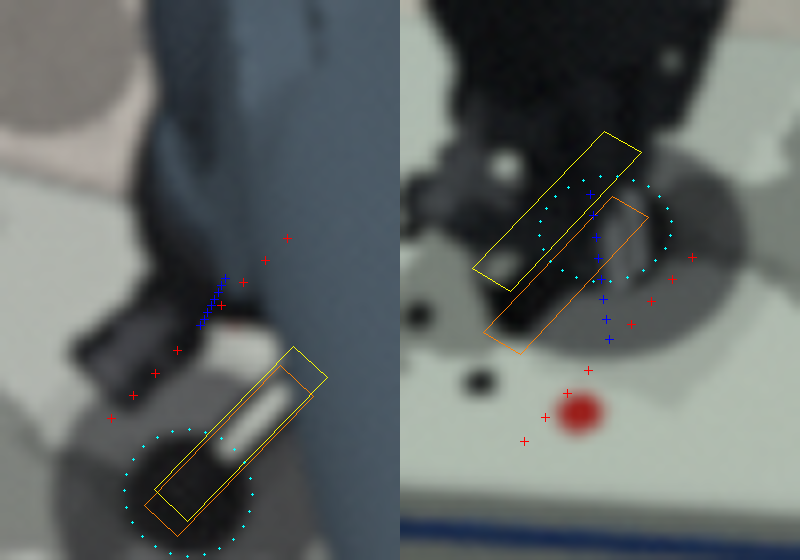

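```bash
python3 - <<'E'
from h import *
p=np.array([202.2,-616.7,204.2]); R=np.array([[0.312, -0.95, 0.0], [-0.95, -0.312, -0.0], [0.0, -0.0, -1.0]])
ims=[]
for n in('scene','top'):
    I=cv2.imread(f'pics/{n}0.png'); q=proj(n,p)[0]; print(n,q)
    o=(np.clip(q-[40,40],0,[560,320])).astype(int); c=cv2.resize(I[o[1]:o[1]+80,o[0]:o[0]+80],None,fx=5,fy=5,interpolation=cv2.INTER_CUBIC)
    def P(X): return tuple(int(k) for k in ((proj(n,X)[0]-o+.5)*5))
    for zz in range(-100,15,10): cv2.drawMarker(c,P(p+R[:,2]*zz),(255,0,0) if zz!=0 else (0,255,0),cv2.MARKER_CROSS,8,1)
    for x in (-57,-42,42,57): cv2.drawMarker(c,P(p+R@[x,0,1]),(0,0,255),cv2.MARKER_CROSS,8,1)
    ims.append(c)
cv2.imwrite('pics/a6.png',np.hstack(ims))
E
```

```text
scene [57.77880189 99.59147004]
top [622.67477595 366.65766754]
```

View pics/a6.png

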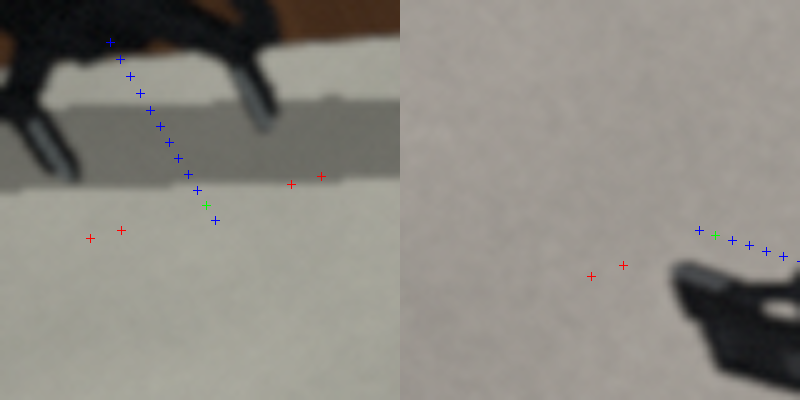

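```bash
python3 - <<'E'
from h import *
p=np.array([202.2,-616.7,204.2]); R=np.array([[0.312, -0.95, 0.0], [-0.95, -0.312, -0.0], [0.0, -0.0, -1.0]])
o={}
for n in('scene','top'):
    o[n]=np.clip(proj(n,p)[0]-[40,40],0,[560,320]).astype(int)
t=np.array([285,270])/5-.5+o['top']; s=np.array([265,127])/5-.5+o['scene']
X=tri(t,s); print(o,t,s,X, 'reproj',proj('top',X),proj('scene',X),'tool',R.T@(X-p))
print('expected',p+R@[-50,0,1])
E
```

```text
{'scene': array([17, 59]), 'top': array([560, 320])} [616.5 373.5] [69.5 83.9] [ 196.04495292 -572.70169127  245.2598767 ] reproj [[615.47713394 373.6229875 ]] [[68.74363005 83.69745757]] tool [-43.71876798  -7.8801776  -41.0598767 ]
expected [ 186.6 -569.2  203.2]
```

The fingertips appear higher in the pictures than the stated TCP implies. Before touching anything, I'll lift, move to an unobstructed spot and measure the tip.

Call:
drive_tool --rows '[[[0, 0, -2, 0, 0, 0], [0, 0, -5, 0, 0, 0], [0, 0, -8, 0, 0, 0], [0, 0, -10, 0, 0, 0], [0, 2, -10, 0, 0, 0], [-0.3, 5, -10, 0, 0, 0], [-0.6, 8, -10, 0, 0, 0], [-0.9, 11, -10, 0, 0, 0], [-1, 14, -10, 0, 0, 0], [-1.2, 17, -10, 0, 0, 0], [-1.3, 20, -10, 0, 0, 0], [-1.4, 23, -10, 0, 0, 0], [-1.4, 25, -10, 0, 0, 0], [-1.4, 25, -10, 0, 0, 0], [-1.4, 25, -10, 0, 0, 0], [-1.4, 25, -10, 0, 0, 0], [-1.4, 25, -10, 0, 0, 0]]]'

```text
time_s: 5.23
ee_pos: [428.2, -228.9, 202.9]
eef_rot: [-2.928, 1.138, -0.001]
wrist_force: [0.3, 0.1, -0.3]
width: -0.2
```

```bash
cat > box3.py <<'E'
import sys; from h import *
p,R,s=cur(); print(s['time_s'],p.round(1),np.round(s['qd'],3))
ims=[];w,hh=50,70
for n in('top','scene'):
    d=arm.capture(n); I=cv2.cvtColor(d['image'],cv2.COLOR_RGB2BGR).copy()
    q0=proj(n,p)[0]; o=(q0-[w/2,hh/2+4]).astype(int); print(n,'o',o.tolist())
    c=I[o[1]:o[1]+hh,o[0]:o[0]+w]; c=cv2.resize(c,None,fx=8,fy=8,interpolation=cv2.INTER_CUBIC)
    def P(X): return tuple(int(k) for k in ((proj(n,X)[0]-o+.5)*8))
    for zz in range(-60,15,10): cv2.drawMarker(c,P(p+R[:,2]*zz),(255,0,0),cv2.MARKER_CROSS,6,1)
    for x in (-20,-10,10,20): cv2.drawMarker(c,P(p+R@[x,0,14]),(0,0,255),cv2.MARKER_CROSS,6,1)
    ims.append(c)
cv2.imwrite(f'pics/{sys.argv[1]}.png',np.hstack(ims))
E
python3 box3.py b1
```

```text
5.2333 [ 428.2 -228.9  202.9] [-0.006  0.006 -0.003 -0.002  0.004  0.002  0.003]
top o [413, 215]
scene o [181, 107]
```

View pics/b1.png

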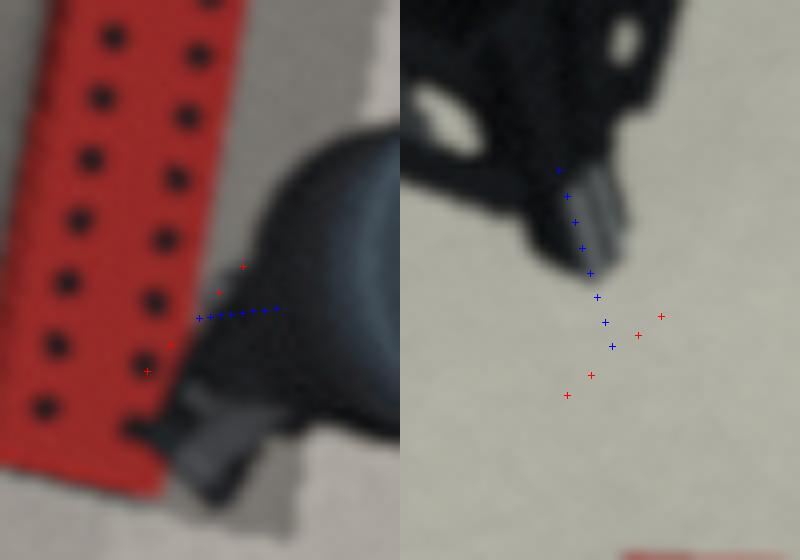

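Call:
drive_tool --rows '[[[0.3, -2, 0, 0, 0, 0], [0.6, -5, 0, 0, 0, 0], [0.9, -8, 0, 0, 0, 0], [1.1, -11, 0, 0, 0, 0], [1.2, -14, 0, 0, 0, 0], [1.3, -17, 0, 0, 0, 0], [1.4, -20, 1, 0, 0, 0], [1.4, -23, 2.5, 0, 0, 0], [1.4, -25, 5, 0, 0, 0], [1.4, -25, 7.5, 0, 0, 0], [1.4, -25, 10, 0, 0, 0], [1.4, -25, 10, 0, 0, 0], [1.4, -25, 10.5, 0, 0, 0], [1.4, -25, 10.7, 0, 0, 0], [1.4, -25, 11, 0, 0, 0], [1.4, -25, 11, 0, 0, 0]]]'

```text
time_s: 6.67
ee_pos: [607.5, -56.1, 93.8]
eef_rot: [-2.926, 1.142, -0.003]
wrist_force: [0.1, 0.1, -0.5]
width: -0.2
```

Call:
drive_tool --rows '[[[0, 0, 0.2, 0, 0, 0], [0, 0, 0.4, 0, 0, 0], [0, 0, 0.6, 0, 0, 0], [0, 0, 0.8, 0, 0, 0], [0, 0, 1, 0, 0, 0], [0, 0, 1.2, 0, 0, 0], [0, 0, 1.2, 0, 0, 0]]]'

```text
time_s: 7.25
ee_pos: [606.0, -55.8, 79.9]
eef_rot: [2.926, -1.142, -0.002]
wrist_force: [-0.0, -0.1, 0.2]
width: -0.1
```

The nominal tip would be at z = 66, below the stirrer's 70 mm top, yet there is no contact. So the fingers really are about 35 mm shorter than the text says, and I'll go by the measured tip.

Call:
drive_tool --rows '[[[0, 0, 0.2, 0, 0, 0], [0, 0, 0.4, 0, 0, 0], [0, 0, 0.6, 0, 0, 0], [0, 0, 0.8, 0, 0, 0], [0, 0, 1, 0, 0, 0], [0, 0, 1.2, 0, 0, 0], [0, 0, 1.2, 0, 0, 0]]]'

```text
time_s: 7.83
ee_pos: [606.1, -55.8, 68.0]
eef_rot: [2.927, -1.142, -0.001]
wrist_force: [0.0, -0.5, -0.7]
width: 0.3
```

```bash
python3 box2.py c1; python3 - <<'E'
from h import *
p,R,s=cur(); print(p.round(1),np.round(s['wrist_force'],2)); print(rel(p,R,*tgt(30,38,-32,54,1)).round(3))
E
```

```text
[606.4 -55.8  68.4] [ 0.53 -0.26  0.45]
[-0.006  0.025  0.042  0.     0.    -0.001]
```

View pics/c1.png

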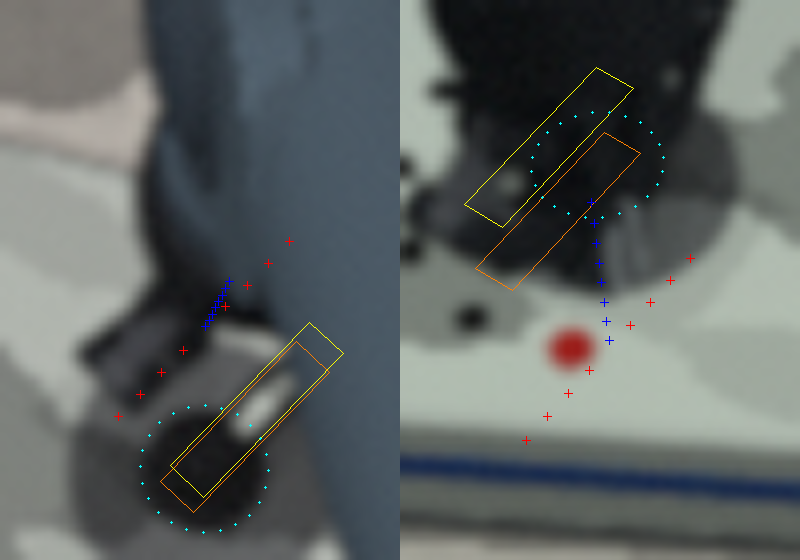

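Call:
drive_tool --rows '[[[0, 0.1, -0.1, 0, 0, 0], [0, 0.3, -0.2, 0, 0, 0], [0, 0.5, -0.2, 0, 0, 0], [0, 0.7, -0.2, 0, 0, 0], [0, 0.9, -0.2, 0, 0, 0], [0, 1.1, -0.2, 0, 0, 0], [0, 1.1, -0.2, 0, 0, 0], [0, 1.1, -0.2, 0, 0, 0]]]'

```text
time_s: 8.6
ee_pos: [598.9, -64.1, 70.5]
eef_rot: [2.926, -1.142, -0.0]
wrist_force: [0.5, 0.2, 0.1]
width: -0.2
```

Call:
drive_tool --rows '[[[0, 0.1, 0, 0, 0, 0], [0, 0.2, 0, 0, 0, 0], [0, 0.3, 0, 0, 0, 0], [0, 0.4, 0, 0, 0, 0], [0, 0.5, 0, 0, 0, 0], [0, 0.5, 0, 0, 0, 0]]]'

```text
time_s: 9.1
ee_pos: [595.8, -67.5, 70.6]
eef_rot: [-2.926, 1.142, -0.0]
wrist_force: [0.7, 0.3, -0.9]
width: -0.1
```

```bash
cat > where.py <<'E'
from h import *
p,R,s=cur()
def bl(deg):
    f=YAW-np.radians(deg); u=np.array([np.cos(f),np.sin(f)]); d=np.array([np.sin(f),-np.cos(f)]); q=p[:2]-AX; return q@u,q@d
import sys
for a in map(float,sys.argv[1:]): print(a,'rad,off',np.round(bl(a),1))
print(s['time_s'],p.round(1),np.round(s['wrist_force'],2),'push comp',np.round(np.array(s['wrist_force'])@R,2))
E
python3 where.py 30; python3 box2.py c2
```

```text
30.0 rad,off [ 38.2 -16.4]
9.1 [595.8 -67.5  70.6] [ 0.67  0.31 -0.86] push comp [ 0.29 -0.68  0.86]
```

View pics/c2.png

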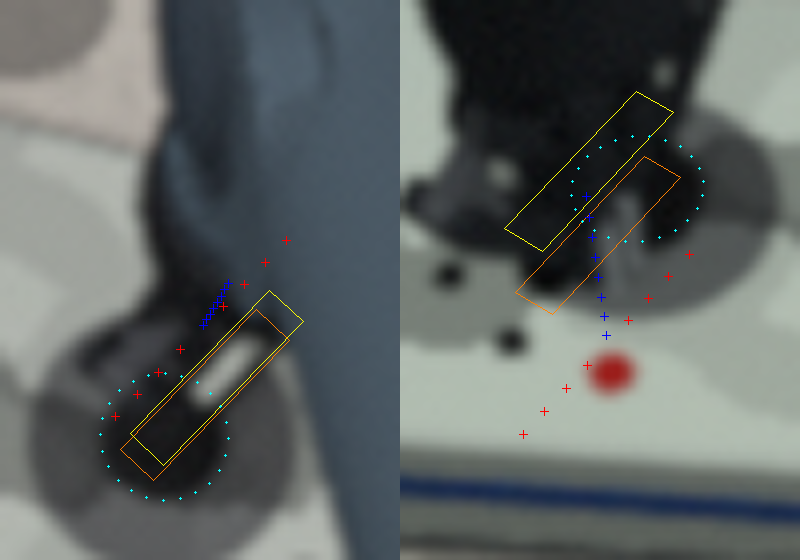

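Call:
drive_tool --rows '[[[0, 0.1, 0, 0, 0, 0], [0, 0.2, 0, 0, 0, 0], [0, 0.3, 0, 0, 0, 0], [0, 0.4, 0, 0, 0, 0], [0, 0.4, 0, 0, 0, 0]]]'

```text
time_s: 9.62
ee_pos: [594.2, -69.5, 70.9]
eef_rot: [-2.925, 1.14, -0.003]
wrist_force: [4.3, 2.9, -3.1]
width: -0.2
```

```bash
python3 where.py 30
```

```text
30.0 rad,off [ 38.4 -13.9]
9.6167 [594.2 -69.5  70.9] [ 4.34  2.93 -3.09] push comp [ 1.21 -5.09  3.11]
```

```bash
cat > plan.py <<'E'
from h import *; import sys
a0,r0,o0=map(float,sys.argv[1:4]); r1,o1=map(float,sys.argv[4:6])
p0,R0=tgt(a0,r0,o0,54,1)
for a in sys.argv[6:]:
    p,R=tgt(float(a),r1,o1,54,1); print(a,rel(p0,R0,p,R).round(3)[[0,1,5]].tolist())
E
python3 plan.py 30 38.3 -12.4 38 -12.5 32 34 36 38 40 42 44 46 48
```

```text
32 [0.011, 0.123, 0.035]
34 [0.048, 0.258, 0.07]
36 [0.08, 0.394, 0.105]
38 [0.107, 0.531, 0.14]
40 [0.129, 0.669, 0.175]
42 [0.147, 0.807, 0.209]
44 [0.16, 0.946, 0.244]
46 [0.167, 1.086, 0.279]
48 [0.17, 1.225, 0.314]
```

Call:
drive_tool --rows '[[[0.01, 0.12, 0, 0, 0, 0.035], [0.05, 0.26, 0, 0, 0, 0.07], [0.08, 0.39, 0, 0, 0, 0.105], [0.11, 0.53, 0, 0, 0, 0.14], [0.13, 0.67, 0, 0, 0, 0.175], [0.15, 0.81, 0, 0, 0, 0.21], [0.16, 0.95, 0, 0, 0, 0.245], [0.17, 1.02, 0, 0, 0, 0.26], [0.17, 1.02, 0, 0, 0, 0.26]]]'

```text
time_s: 10.37
ee_pos: [586.1, -80.5, 70.3]
eef_rot: [2.751, -1.512, -0.002]
wrist_force: [0.1, 0.2, -0.5]
width: 0.0
```

```bash
python3 where.py 30 45 60;  python3 box2.py c3 60
```

```text
30.0 rad,off [39.8 -0.3]
45.0 rad,off [ 38.4 -10.6]
60.0 rad,off [ 34.4 -20.1]
10.3667 [586.1 -80.5  70.3] [ 0.06  0.2  -0.46] push comp [-0.14 -0.16  0.46]
```

View pics/c3.png

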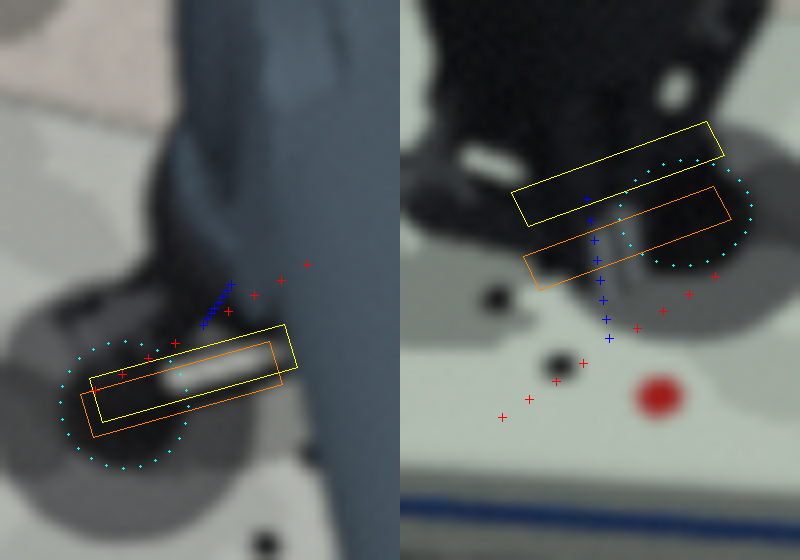

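The blade has clicked into position 2: the white line lies along the 60° model and the force is back to about zero.

```bash
python3 plan.py 45 38.4 -10.6 38 -11 48 51 54 57 60 62 64 66 68 70 72 74 75
```

```text
48 [0.012, 0.16, 0.052]
51 [0.054, 0.363, 0.105]
54 [0.085, 0.568, 0.157]
57 [0.106, 0.774, 0.209]
60 [0.115, 0.981, 0.262]
62 [0.116, 1.119, 0.297]
64 [0.111, 1.257, 0.332]
66 [0.102, 1.395, 0.367]
68 [0.088, 1.532, 0.401]
70 [0.069, 1.669, 0.436]
72 [0.045, 1.805, 0.471]
74 [0.017, 1.94, 0.506]
75 [0.001, 2.007, 0.524]
```

Call:
drive_tool --rows '[[[0.01, 0.16, 0, 0, 0, 0.052], [0.05, 0.36, 0, 0, 0, 0.105], [0.085, 0.57, 0, 0, 0, 0.157], [0.105, 0.77, 0, 0, 0, 0.21], [0.115, 0.98, 0, 0, 0, 0.262], [0.115, 1.12, 0, 0, 0, 0.297], [0.11, 1.26, 0, 0, 0, 0.332], [0.1, 1.4, 0, 0, 0, 0.367], [0.09, 1.53, 0, 0, 0, 0.4], [0.07, 1.67, 0, 0, 0, 0.436], [0.045, 1.8, 0, 0, 0, 0.47], [0.02, 1.94, 0, 0, 0, 0.506], [0, 2, 0, 0, 0, 0.524], [0, 2, 0, 0, 0, 0.524]]]'

```text
time_s: 11.63
ee_pos: [570.2, -90.0, 70.5]
eef_rot: [2.268, -2.173, -0.0]
wrist_force: [0.4, 0.3, -0.3]
width: -0.0
```

```bash
python3 where.py 60 75 90;  python3 box2.py c4 90
```

```text
60.0 rad,off [38.6 -2.1]
75.0 rad,off [ 36.7 -12. ]
90.0 rad,off [ 32.4 -21.1]
11.6333 [570.2 -90.   70.5] [ 0.44  0.26 -0.28] push comp [-0.25 -0.45  0.28]
```

View pics/c4.png

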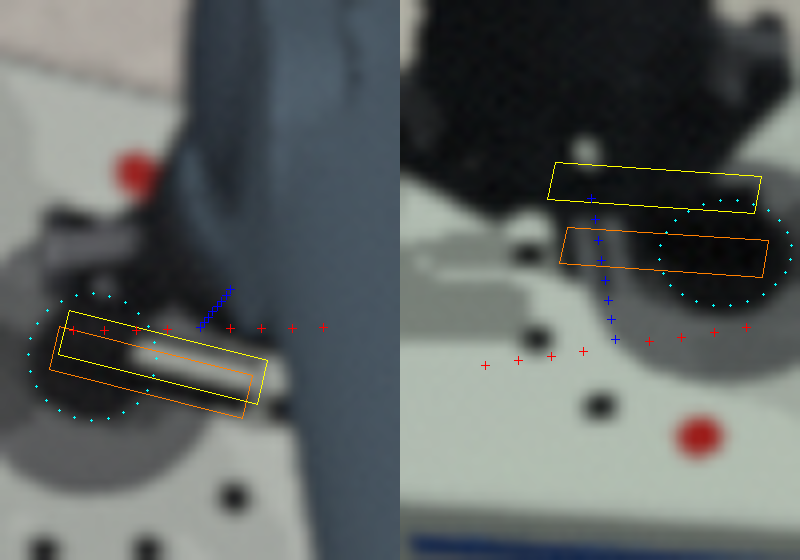

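The selector is now in position 3, with the blade parallel to the 90° model. One more identical push should take it over 105°.

```bash
python3 plan.py 75 37 -11.7 38 -11.7 78 81 84 87 90 92 94 96 98 100 102 104 105
```

```text
78 [0.156, 0.2, 0.052]
81 [0.201, 0.404, 0.105]
84 [0.236, 0.609, 0.157]
87 [0.26, 0.816, 0.209]
90 [0.273, 1.023, 0.262]
92 [0.276, 1.162, 0.297]
94 [0.274, 1.301, 0.332]
96 [0.267, 1.44, 0.367]
98 [0.255, 1.578, 0.401]
100 [0.238, 1.716, 0.436]
102 [0.217, 1.853, 0.471]
104 [0.191, 1.989, 0.506]
105 [0.176, 2.057, 0.524]
```

Call:
drive_tool --rows '[[[0.1, 0.2, 0, 0, 0, 0.052], [0.18, 0.4, 0, 0, 0, 0.105], [0.23, 0.61, 0, 0, 0, 0.157], [0.26, 0.82, 0, 0, 0, 0.21], [0.27, 1.02, 0, 0, 0, 0.262], [0.275, 1.16, 0, 0, 0, 0.297], [0.275, 1.3, 0, 0, 0, 0.332], [0.27, 1.44, 0, 0, 0, 0.367], [0.255, 1.58, 0, 0, 0, 0.4], [0.24, 1.68, 0, 0, 0, 0.43], [0.22, 1.78, 0, 0, 0, 0.46], [0.21, 1.86, 0, 0, 0, 0.48], [0.2, 1.92, 0, 0, 0, 0.5], [0.19, 1.96, 0, 0, 0, 0.51], [0.18, 2, 0, 0, 0, 0.52], [0.18, 2, 0, 0, 0, 0.52]]]'

```text
time_s: 13.07
ee_pos: [550.5, -92.3, 70.5]
eef_rot: [1.634, -2.683, -0.0]
wrist_force: [-0.0, 0.1, -0.1]
width: -0.0
```

```bash
python3 where.py 90 105 120;  python3 box2.py c5 120
```

```text
90.0 rad,off [39.  -2.4]
105.0 rad,off [ 37.  -12.4]
120.0 rad,off [ 32.5 -21.5]
13.0667 [550.5 -92.3  70.5] [-0.02  0.13 -0.12] push comp [-0.1   0.08  0.12]
```

View pics/c5.png

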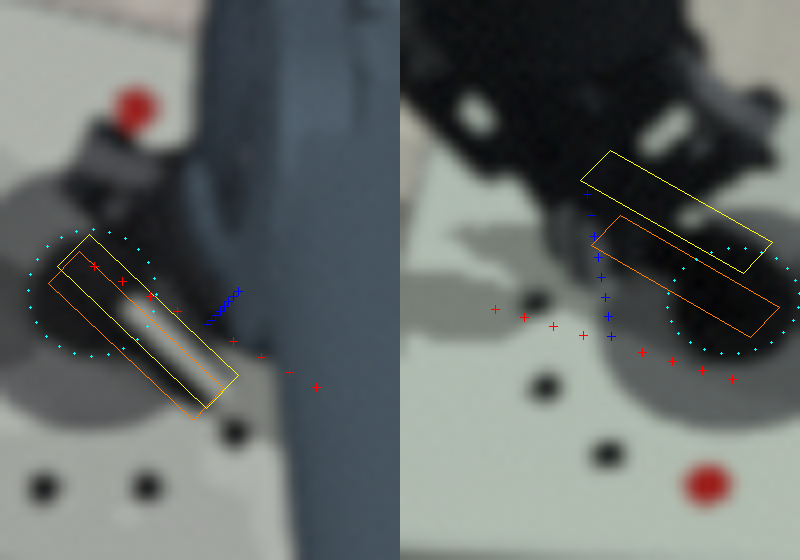

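Position 4 is reached: the white line lies on the 120° model, pointing at the fourth black dot, and the force is zero. Next I back off and rise.

Call:
drive_tool --rows '[[[0, -0.3, 0, 0, 0, 0], [0, -0.7, 0, 0, 0, 0], [0, -1, 0, 0, 0, 0], [0, -1.2, -0.5, 0, 0, 0], [0, -1.2, -2, 0, 0, 0], [0, -1.2, -4, 0, 0, 0], [0, -1.2, -6.5, 0, 0, 0], [0, -1.2, -9, 0, 0, 0], [0, -1.2, -11, 0, 0, 0], [0, -1.2, -12, 0, 0, 0], [0, -1.2, -12, 0, 0, 0]]]'

```text
time_s: 14.08
ee_pos: [563.8, -98.4, 194.1]
eef_rot: [-1.631, 2.679, -0.007]
wrist_force: [0.3, 0.0, 0.2]
width: -0.0
```

```bash
python3 where.py 120;  python3 look.py d1; python3 - <<'E'
from h import *
p,R,s=cur(); print(np.round(s['qpos'],2))
T=np.array([531,39,0.]);T[2]=p[2]; print('to button', (R.T@(T-p)/10).round(2))
E
```

```text
120.0 rad,off [ 28.  -35.5]
14.0833 [563.8 -98.4 194.1] [0.35 0.04 0.16] push comp [-0.19 -0.29 -0.16]
14.0833 [563.8 -98.4 194.1] -0.023076568184417657 [0.35 0.04 0.16] [ 0.22  0.25 -0.14  1.8   0.04  1.09 -1.98] y [-0.888  0.459 -0.006] z [ 0.007 -0.001 -1.   ]
[ 0.22  0.25 -0.13  1.8   0.04  1.09 -1.98]
to button [-10.8    8.96   0.  ]
```

View pics/d1.png

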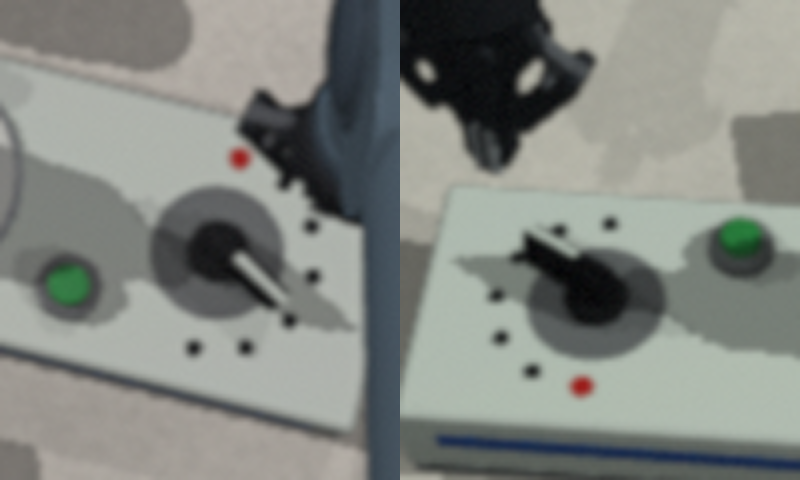

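Position 4 shows clearly in both views, and the button is free. I move over it and turn the jaw axis away from the bottle.

Call:
drive_tool --rows '[[[-0.4, 0.3, 0, 0, 0, -0.05], [-1.2, 1, 0, 0, 0, -0.15], [-2.2, 1.8, 0, 0, 0, -0.26], [-3.2, 2.6, 0, 0, 0, -0.37], [-4.2, 3.5, 0, 0, 0, -0.48], [-5.2, 4.3, 0, 0, 0, -0.59], [-6.2, 5.1, 0, 0, 0, -0.7], [-7.2, 6, 0, 0, 0, -0.81], [-8.2, 6.8, 0, 0, 0, -0.92], [-9.2, 7.6, 0, 0, 0, -1.03], [-10.1, 8.4, 0, 0, 0, -1.13], [-10.6, 8.8, 0, 0, 0, -1.2], [-10.8, 9, 0, 0, 0, -1.25], [-10.8, 9, 0, 0, 0, -1.25], [-10.8, 9, 0, 0, 0, -1.25], [-10.8, 9, 0, 0, 0, -1.25]]]'

```text
time_s: 15.52
ee_pos: [530.1, 38.5, 189.3]
eef_rot: [2.893, -1.223, -0.003]
wrist_force: [-0.9, 1.3, 0.4]
width: -0.1
```

```bash
cat > tob.py <<'E'
from h import *
import sys
p,R,s=cur(); print(s['time_s'],p.round(1),np.round(s['qpos'],2),np.round(s['wrist_force'],2),'z',R[:,2].round(3),'x',R[:,0].round(2))
T=np.array([531,39,p[2]]); print('to button', (R.T@(T-p)/10).round(3))
ims=[];w,hh=50,70
for n in('top','scene'):
    d=arm.capture(n); I=cv2.cvtColor(d['image'],cv2.COLOR_RGB2BGR).copy()
    q0=proj(n,(531,39,110))[0]; o=(q0-[w/2,hh/2]).astype(int)
    c=I[o[1]:o[1]+hh,o[0]:o[0]+w]; c=cv2.resize(c,None,fx=8,fy=8,interpolation=cv2.INTER_CUBIC)
    def P(X): return tuple(int(k) for k in ((proj(n,X)[0]-o+.5)*8))
    for zz in range(-60,15,10): cv2.drawMarker(c,P(p+R[:,2]*zz),(255,0,0),cv2.MARKER_CROSS,6,1)
    cv2.drawMarker(c,P(np.array([531,39,92.])),(0,0,255),cv2.MARKER_CROSS,8,1)
    ims.append(c)
cv2.imwrite(f'pics/{sys.argv[1]}.png',np.hstack(ims))
E
python3 tob.py e1
```

```text
15.5167 [530.1  38.5 189.3] [ 0.18  0.2  -0.37  1.88  0.08  1.08 -1.02] [-0.9   1.31  0.39] z [-0.002 -0.    -1.   ] x [ 0.7  -0.72 -0.  ]
to button [ 0.027 -0.094 -0.   ]
```

View pics/e1.png

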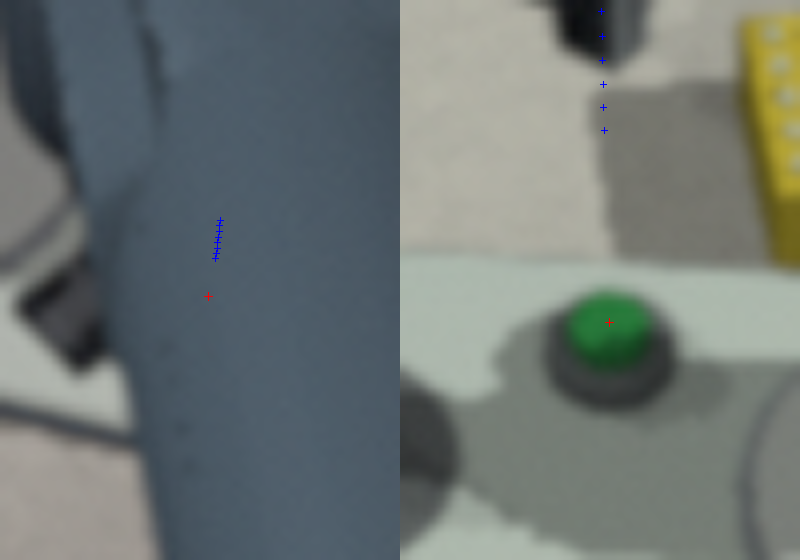

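Call:
drive_tool --rows '[[[0, -0.1, 1, 0, 0, 0], [0, -0.1, 3, 0, 0, 0], [0, -0.1, 5, 0, 0, 0], [0, -0.1, 7, 0, 0, 0], [0, -0.1, 8.5, 0, 0, 0], [0, -0.1, 9.5, 0, 0, 0], [0, -0.1, 10.3, 0, 0, 0], [0, -0.1, 10.7, 0, 0, 0], [0, -0.1, 10.7, 0, 0, 0], [0, -0.1, 10.7, 0, 0, 0]]]'

```text
time_s: 16.45
ee_pos: [532.2, 40.0, 84.0]
eef_rot: [-2.894, 1.22, -0.001]
wrist_force: [0.5, -0.3, 0.4]
width: -0.2
```

```bash
python3 tob.py e2
```

```text
16.45 [532.2  40.   84. ] [ 0.16  0.34 -0.35  1.96  0.15  0.86 -1.08] [ 0.49 -0.27  0.38] z [ 0.001  0.    -1.   ] x [ 0.7  -0.72  0.  ]
to button [-0.012  0.152 -0.   ]
```

View pics/e2.png

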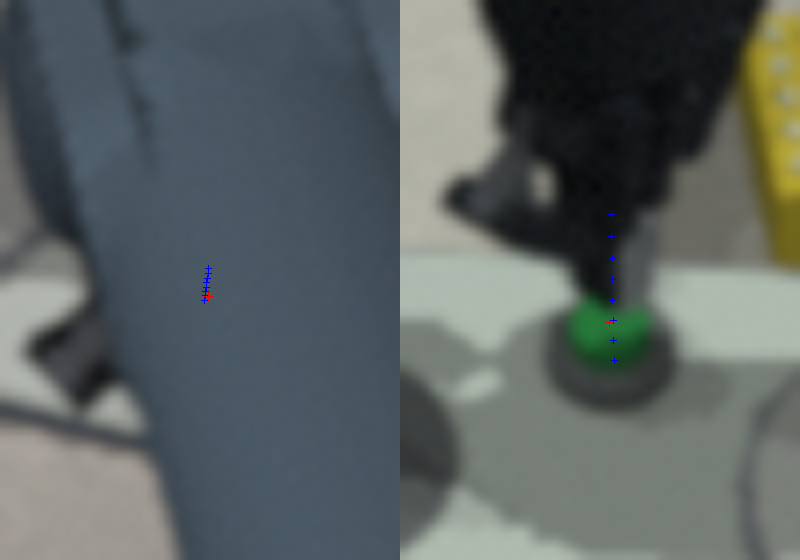

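Call:
drive_tool --rows '[[[0, 0.1, 0.2, 0, 0, 0], [0, 0.1, 0.4, 0, 0, 0], [0, 0.1, 0.6, 0, 0, 0], [0, 0.1, 0.8, 0, 0, 0], [0, 0.1, 1, 0, 0, 0], [0, 0.1, 1.1, 0, 0, 0], [0, 0.1, 1.1, 0, 0, 0]]]'

```text
time_s: 17.13
ee_pos: [530.6, 39.2, 72.2]
eef_rot: [2.895, -1.22, -0.001]
wrist_force: [-0.4, -0.3, -1.2]
width: -0.1
```

Call:
drive_tool --rows '[[[0, 0, 0.1, 0, 0, 0], [0, 0, 0.2, 0, 0, 0], [0, 0, 0.3, 0, 0, 0], [0, 0, 0.4, 0, 0, 0], [0, 0, 0.4, 0, 0, 0], [0, 0, 0.4, 0, 0, 0]]]'

```text
time_s: 17.63
ee_pos: [530.8, 39.2, 68.5]
eef_rot: [2.895, -1.22, -0.0]
wrist_force: [-1.0, 0.7, 1.3]
width: 0.2
```

```bash
python3 tob.py e3
```

```text
17.6333 [530.8  39.2  68.5] [ 0.15  0.36 -0.35  1.98  0.16  0.83 -1.08] [-0.97  0.73  1.25] z [-0.  0. -1.] x [ 0.7  -0.72 -0.  ]
to button [ 0.028  0.002 -0.   ]
```

View pics/e3.png

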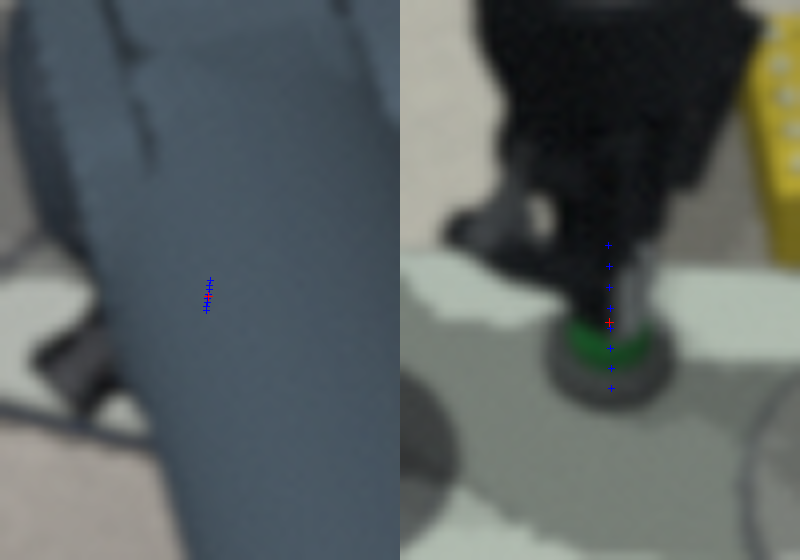

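Call:
drive_tool --rows '[[[0, 0, 0.1, 0, 0, 0], [0, 0, 0.2, 0, 0, 0], [0, 0, 0.3, 0, 0, 0], [0, 0, 0.3, 0, 0, 0], [0, 0, 0.3, 0, 0, 0]]]'

```text
time_s: 18.15
ee_pos: [531.0, 39.2, 65.8]
eef_rot: [-2.895, 1.22, -0.0]
wrist_force: [0.2, 0.5, 1.4]
width: 0.0
```

```bash
python3 -c "
from h import *
import time
for i in range(1):
  p,R,s=cur(); print(p.round(1),np.round(s['wrist_force'],2),np.round(s['moment'],2))"
```

```text
[531.   39.2  65.8] [0.19 0.46 1.42] [0.02 0.08 0.04]
```

Call:
drive_tool --rows '[[[0, 0, 0.1, 0, 0, 0], [0, 0, 0.2, 0, 0, 0], [0, 0, 0.3, 0, 0, 0], [0, 0, 0.3, 0, 0, 0], [0, 0, 0.3, 0, 0, 0]]]'

```text
time_s: 18.57
ee_pos: [531.0, 39.2, 62.7]
eef_rot: [-2.895, 1.22, -0.0]
wrist_force: [-0.4, -0.7, 2.6]
width: -0.1
```

```bash
python3 tob.py e4
```

```text
18.5667 [531.   39.2  62.7] [ 0.15  0.37 -0.35  1.98  0.17  0.82 -1.09] [-0.37 -0.73  2.59] z [ 0.  0. -1.] x [ 0.7  -0.72  0.  ]
to button [ 0.012  0.018 -0.   ]
```

View pics/e4.png

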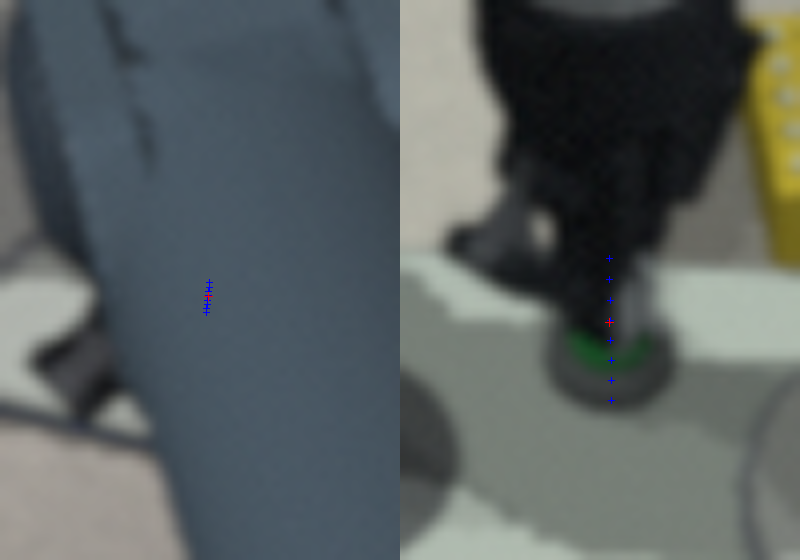

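Call:
drive_tool --rows '[[[0, 0, 0.1, 0, 0, 0], [0, 0, 0.2, 0, 0, 0], [0, 0, 0.3, 0, 0, 0], [0, 0, 0.3, 0, 0, 0], [0, 0, 0.3, 0, 0, 0]]]'

```text
time_s: 19.08
ee_pos: [531.1, 39.2, 60.4]
eef_rot: [2.895, -1.22, 0.0]
wrist_force: [-2.8, -0.4, 7.4]
width: -0.3
```

Call:
drive_tool --rows '[[[0, 0, 0.1, 0, 0, 0], [0, 0, 0.2, 0, 0, 0], [0, 0, 0.2, 0, 0, 0], [0, 0, 0.2, 0, 0, 0]]]'

```text
time_s: 19.42
ee_pos: [531.1, 39.2, 60.2]
eef_rot: [2.894, -1.22, 0.0]
wrist_force: [-6.2, -1.5, 19.4]
width: 0.0
```

```bash
python3 tob.py e5
```

```text
19.4167 [531.1  39.2  60.2] [ 0.15  0.37 -0.34  1.98  0.17  0.82 -1.09] [-6.16 -1.53 19.39] z [-0.    -0.001 -1.   ] x [ 0.7  -0.72  0.  ]
to button [0.005 0.025 0.   ]
```

View pics/e5.png

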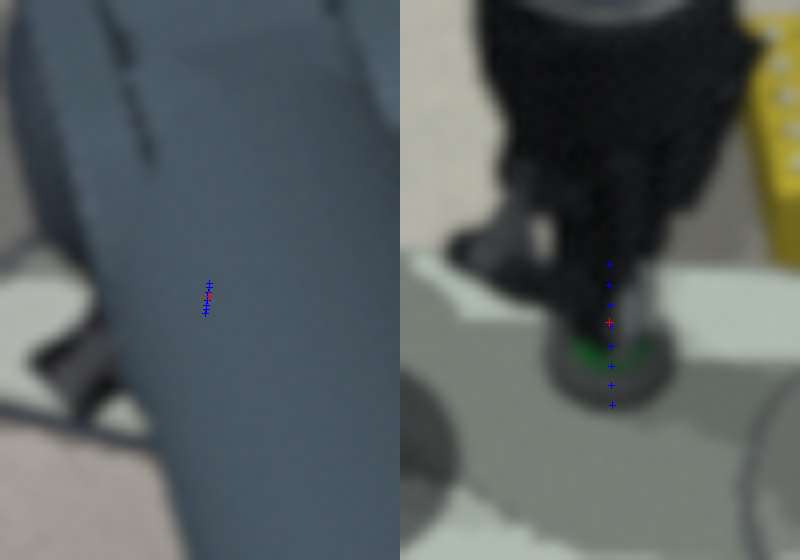

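The button is on its stop: the force rose at about 0.8 N/mm over roughly 6 mm, then jumped to 19 N. I release it and retreat upward.

Call:
drive_tool --rows '[[[0, 0, -0.3, 0, 0, 0], [0, 0, -1, 0, 0, 0], [0, 0, -2, 0, 0, 0], [0, 0, -4, 0, 0, 0], [0, 0, -7, 0, 0, 0], [0, 0, -10, 0, 0, 0], [0, 0, -13, 0, 0, 0], [0, 0, -16, 0, 0, 0], [0, 0, -19, 0, 0, 0], [0, 0, -20, 0, 0, 0], [2, 2, -20, 0, 0, 0], [4, 5, -20, 0, 0, 0], [6, 8, -20, 0, 0, 0], [8, 11, -20, 0, 0, 0], [10, 14, -20, 0, 0, 0], [12, 17, -20, 0, 0, 0], [13, 20, -20, 0, 0, 0], [13, 21, -20, 0, 0, 0], [13, 21, -20, 0, 0, 0], [13, 21, -20, 0, 0, 0]]]'

```text
time_s: 21.18
ee_pos: [471.0, -199.6, 256.8]
eef_rot: [-2.893, 1.221, 0.002]
wrist_force: [0.3, 0.2, -0.4]
width: 0.2
```

```bash
python3 - <<'E'
from h import *
p,R,s=cur(); print(s['time_s'],p.round(1),np.round(s['wrist_force'],2),np.round(s['qd'],3))
for n,o in(('top',(220,90)),('scene',(190,130))):
    d=arm.capture(n); save(d,n+'9.png')
    for l in ['selector','start_top','bottle','tip_box','tube_rack','white_jar']:
        print(n,l,[(np.round(r['point'],1).tolist(),round(r['p'],2)) for r in arm.look_for(d,l)])
a=cv2.imread('pics/top9.png')[140:260,300:400]; b=cv2.imread('pics/scene9.png')[140:260,240:340]
cv2.imwrite('pics/f1.png',cv2.resize(np.hstack([a,b]),None,fx=4,fy=4,interpolation=cv2.INTER_CUBIC))
for n in('top','scene'):
    a=cv2.imread(f'pics/{n}0.png').astype(int);b=cv2.imread(f'pics/{n}9.png').astype(int)
    cv2.imwrite(f'pics/diff_{n}.png',np.clip(np.abs(a-b).max(2)*3,0,255).astype('uint8'))
E
```

```text
21.1833 [ 471.  -199.6  256.8] [ 0.27  0.24 -0.39] [-0.027  0.003 -0.047 -0.013 -0.007 -0.003  0.001]
top selector [([352.7, 201.7], 0.59)]
top start_top [([320.0, 210.2], 0.54)]
top bottle [([268.9, 178.9], 0.94), ([210.4, 145.9], 0.7), ([200.1, 191.1], 0.66)]
top tip_box [([425.8, 234.9], 0.31), ([357.5, 205.0], 0.29)]
top tube_rack [([425.0, 238.7], 0.95)]
top white_jar [([277.1, 119.5], 0.91)]
scene selector [([282.2, 211.5], 0.86)]
scene start_top [([323.5, 197.7], 0.61)]
scene bottle [([446.0, 210.1], 0.94), ([445.6, 249.6], 0.73), ([376.0, 204.9], 0.69)]
scene tip_box [([357.7, 169.4], 0.58)]
scene tube_rack [([211.5, 213.1], 0.93), ([309.9, 230.1], 0.2)]
scene white_jar [([385.7, 280.3], 0.95)]
```

View pics/f1.png

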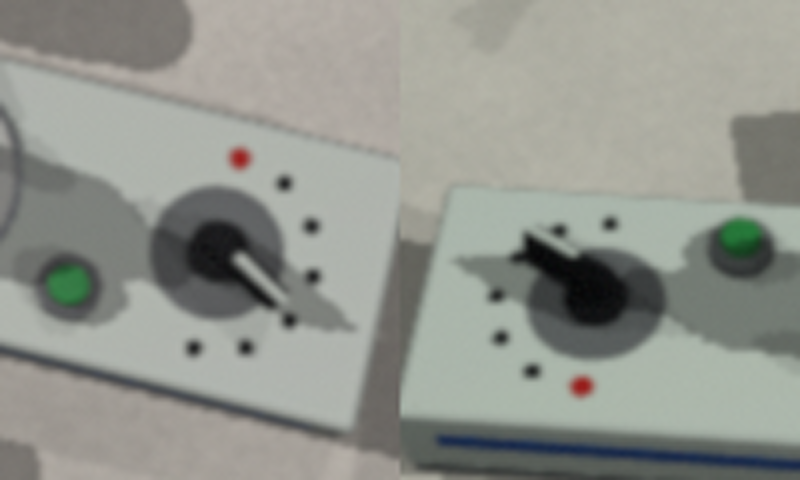

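View pics/diff_scene.png

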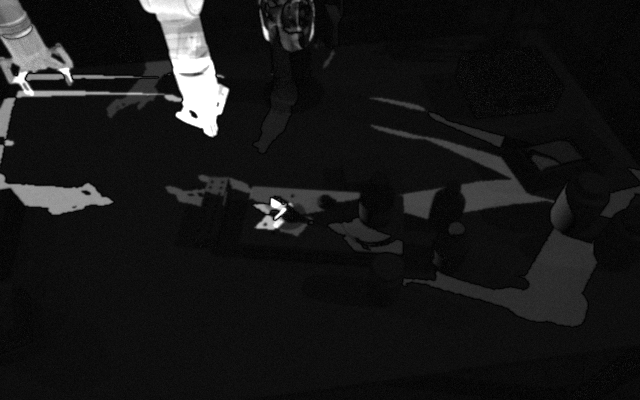

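View pics/diff_top.png

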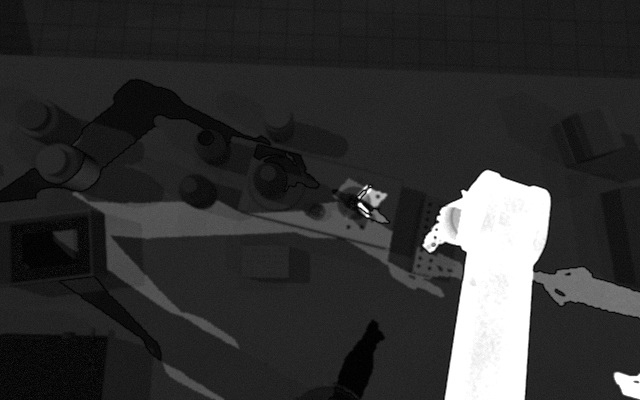

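Both views show the blade at the fourth black dot, the button back up, and only the blade and moving shadows changed. I'm handing in the job.

```bash
python3 -c "
from cell import arm
print(arm.state()['wrist_force']); print(arm.job_done())"
```

```text
[ 0.03555895 -0.15630285  0.30296226]
the job is handed in; nothing more can be done
None
```

I set the selector to position 4, pressed the start button fully down and let it spring back. I then handed the job in at about 21 s; no verdict was reported.

- **Selector:** It started at position 1. The side of the shut fingers pushed the blade round clockwise, one click per push (1→2→3→4), and I checked each click in the pictures. Afterwards the finger was backed off and lifted clear.
- **Button:** Pressing met a force rising at about 0.8 N/mm over roughly 6 mm, then a hard stop at 19 N. I took that as fully down. The travel is judged from force and height, because there is no direct reading of the button.
- **Last checks:** Both cameras show the blade at the fourth black dot and the button up. Comparing before and after pictures shows no shift of the bottle, tip box, rack or jar. The wrist force is about zero and the arm is clear of everything.
- **What disagreed:**
  - **Fingertip position:** The text puts the fingertips 14 mm ahead of the TCP. The pictures showed the shut fingertips about 15–22 mm behind it, and the button contact suggested about 26 mm. A slow descent met no contact where the nominal tips would already have been inside the stirrer, so I worked from the measured tip and from force.
  - **Tip box in the last top view:** The network missed the tip box there, giving only weak false hits. The scene view and the picture comparison both show it in place.

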